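# Weigh a wooden tool case on a narrow weigh beam

## Robot

A 6-joint arm with a two-finger parallel gripper is mounted at the origin on the work surface. World frame = base frame: x ahead of the robot, y to its left, z up, the work surface at z = 0. Lengths are in m, angles in rad, forces in N, time in s.
With the tool pointing down it reaches from about 0.325 to 0.9 m from the base axis. Payload 6.1 kg.
Tool frame: the origin (TCP) lies midway between the tips of the shut fingers; the grasp point (between the pads) lies 19 mm behind it; z points along the fingers, y is the line along which they close (so a half turn about z gives the same grasp; the last joint's range is limited). The gripper opens to 85 mm and grips with 20 to 120 N. Pads are 22 mm wide; open, the fingers measure 114 mm over their backs; the gripper's body (76 mm by 85 mm) begins 54 mm behind the grasp point. The pads swing forward as they close: fully open they stand 13 mm farther back than shut.
Start: joints at [1.222, 0.22, 1.526, -0, 1.395, -0.126], TCP at [0.138, 0.61, 0.231] pointing down, gripper open.
Joint ranges: [-2.98, 2.98], [-0.91, 2.08], [0.09, 2.57], [-1.24, 4.39], [0.2, 2.65], [-2.68, 2.68]. Speed limits (rad/s): [2.57, 2.57, 3.01, 3.14, 3.14, 3.14].

## Interface

Orientations are given as [roll, pitch, yaw] about the fixed x, y, z axes, in that order (R = Rz(yaw) Ry(pitch) Rx(roll)).
In Python, from plant import movep, move_l, set_joints, gripper_to, hold, inverse_kinematics, observe, get_image, get_calibration, Unreachable, job_done gives the robot as it stands. Calls block until the motion is done:
- movep(position, orientation): joint-space move of the TCP to a pose.
- move_l(position, feed=0.15, rotation=None, max_force=None): straight line of the TCP; rotation=None keeps the orientation; feed is the mean speed in m/s. With max_force (N) it stops when the force on the tool has changed by that much, and returns True; else False.
- set_joints(angles): joint-space move.
- gripper_to(opening, f_grip=None): finger opening in m; f_grip is the grip in N (None keeps the last); returns when the fingers have stopped.
- hold(seconds).
- inverse_kinematics(position, orientation): joint angles nearest the present ones, or None.
- observe(): the state.
- get_image(name): name is "scene" or "top" or "wrist"; returns (picture, depth): 384x512x3 uint8, red, green, blue; 384x512 float32, m along the optical axis (not along the pixel's ray), 0 where there is no reading.
- get_calibration(name): a dict with "intrinsics" (3x3 intrinsics, pixels), "world_from_camera" (4x4, takes a point from camera to world coordinates). Camera axes: x right, y down, z forward; pixel columns grow to the right and rows downward; lengths in m; the calibration is good to about 2 mm. The wrist camera is an equidistant fisheye: a pixel r from the principal point sees the ray r / f radians off the axis. A picture is of the moment at which its call begins: read the wrist's pose just before it. get_calibration takes no time and is no camera call; for the wrist camera it gives the pose at the moment of the call.
A pose or a line that the arm cannot do raises Unreachable and nothing moves.
- job_done(): hands the job in; it is judged then, once.
The state is a dict: "time_s": time; "q": joint angles; "joint_velocities": joint speeds; "joint_torque": joint torques, N m; "eef_pos": TCP position; "tcp_rot": TCP orientation; "ft_force": force on the tool from outside, world axes, zero at the start; "torque": the same for the moment, N m; "opening": finger opening in m; "grasp_force": force on a finger pad.
Only numpy, scipy, OpenCV 4.12 (cv2) and the standard library are available. Lean on these libraries where they do the work, as an engineer would, in place of code of your own. Each camera call takes 0.05 s, during which the arm holds its last target. There are 200 camera calls.

## Task

Weigh the wooden case: first lift the brass check weight off the narrow weigh beam and set it down gently, standing, in the green tray; then slide (do not lift) the wooden case from its deck across the gap until it rests level on the beam alone, touching neither deck. After that swing the red-balled lock lever fully over to its other side, then press the red record button on the grey console fully in and let go. Do not disturb the blue case or the other things on the bench.

Things in the scene. Friction and masses are not known exactly. Their poses are not given: they have to be found in the camera images.
- station: Weigh station, fixed: dark base plate 170 x 440 x 12 carrying along its y axis a deck, the weigh beam and another deck. Origin: base centre, at table level. x runs along the beam, away from the robot (yaw within 0.25 rad), y across decks and beam. Beam centred on the origin; 40 gaps part it from the decks, which reach from 65 to 215 from its centre line.
- beam: Aluminium weigh beam with yellow ends, fixed, 150 long (x) by 50 wide (y), top 68.5 above the table (1.5 below the decks). Origin and axes are the station's.
- deck_left: Grey deck on the station's +y side, 160 (x) x 150 (y), top 70 above the table, open on all sides, red line along its edge by the beam. Origin: at table level under the deck's centre.
- deck_right: The same deck on the -y side.
- weight: Brass check weight, 0.7 kg, standing on the beam at the start: body of diameter 44 up to 52 high, neck of diameter 18, then a round grip knob of diameter 30 from 76 to 98 above its underside. Origin: centre of its underside, z up.
- tray: Green open tray fixed to the table, 140 (x) x 120 (y) x 28 high, walls and floor 5 thick. Origin: centre of its underside. It stands on the robot's left or right, the console on the other side.
- wood_case: Closed light wooden case, brass clasps, about 0.6 kg, 150 (x) x 100 (y) x 45 high, too wide to grasp, lying on either deck, its long side along the beam within 0.15 rad. Origin: centre of its underside; centre of mass in its middle. It slides on the decks and beam when pushed on its long side with a few newtons.
- console: Grey indicator console fixed to the table, 85 x 110 x 40 high, with a dark display and the red record button on top. Origin: centre of its underside.
- lock (a joint): Lock lever: steel stick 80 long with a red ball, on a low grey block at the robot's end of the beam (118 from the beam's centre). It swings in the plane across the beam. 0: leaning about 0.5 rad to the station's -y side; 1.0: as far to the +y side. Starts at 0 to 0.15 rad; stays where it is left, moves with a light push.
- lock_tip (a point): Centre of the free end of the lock lever, in the red ball.
- record (a joint): Travel of the record button in m: 0 out, 0.006 fully pressed in (5 N); springs back.
- record_top (a point): Centre of the top face of the record button (diameter 28), which is pressed straight down.
- blue_case: Closed blue plastic case, 130 x 96 x 50, on the other deck. Leave alone. Origin: centre of its underside.
- tool_bar_a: Dark steel lathe tool bar, 25 x 25 x 164, lying on the table. Leave alone.
- tool_bar_b: Dark steel lathe tool bar, 25 x 25 x 149, lying on the table. Leave alone.
- chuck: Steel drill chuck, diameter 60, 78 high, standing. Leave alone.
- bottle: White bottle with a red cap, diameter 56, 140 high. Leave alone.
- cup: Yellow plastic cup, diameter 90, 75 high. Leave alone.
- spanner: Steel spanner 150 long, lying flat. Leave alone.
- wood_block: Dark wooden block 110 x 60 x 35. Leave alone.

How it is judged:
By the outcome, as a careful person would: the job done as asked, in the order asked, and still so for the second after the job is handed in, with the robot touching nothing.
It also fails if it takes over 70 s, if anything falls off the work surface, if the arm or the gripper's body presses on something with over 40 N, if the wrist force passes 120 N, or if a joint passes its speed limit or range.

## Working session

There is one attempt and no reset: what is moved stays moved. The work goes in short steps, each a Python script; the robot and the scene stay as the last script left them, time stands still between calls to the robot, and variables do not carry over. Pictures are saved under pics/ and viewed, at most 10 in all, crops included, and the job is handed in when it is done.

```bash
mkdir -p pics; cat > h.py <<'E'
import numpy as np, cv2
from plant import *
def grab(name):
    c=get_calibration(name); im,d=get_image(name)
    return im,d,np.array(c["intrinsics"]),np.array(c["world_from_camera"])
def cloud(d,K,T):
    v,u=np.mgrid[:d.shape[0],:d.shape[1]]
    P=np.stack([(u-K[0,2])/K[0,0]*d,(v-K[1,2])/K[1,1]*d,d],-1)
    W=P@T[:3,:3].T+T[:3,3]; W[d<=0]=np.nan; return W
def ray_plane(uv,K,T,z):
    uv=np.atleast_2d(uv).astype(float)
    r=np.c_[(uv[:,0]-K[0,2])/K[0,0],(uv[:,1]-K[1,2])/K[1,1],np.ones(len(uv))]@T[:3,:3].T
    return T[:3,3]+r*((z-T[2,3])/r[:,2])[:,None]
def save(n,im): cv2.imwrite("pics/"+n,cv2.cvtColor(im,cv2.COLOR_RGB2BGR))
E
ls; python3 - <<'E'
from h import *
a=grab("scene");b=grab("top")
np.savez("s0.npz",si=a[0],sd=a[1],sK=a[2],sT=a[3],ti=b[0],td=b[1],tK=b[2],tT=b[3])
save("scene0.png",a[0]);save("top0.png",b[0])
print(a[3],b[3],b[2],(a[1]>0).mean(),(b[1]>0).mean())
E
```

```text
h.py
pics
[[-0.56585191  0.67550096 -0.47276851  1.24982953]
 [ 0.82441315  0.4721839  -0.31206622  0.38367713]
 [ 0.01243264 -0.56633984 -0.82407804  1.235991  ]
 [ 0.          0.          0.          1.        ]] [[-2.70098477e-03 -9.94991310e-01  9.99249566e-02  4.72193992e-01]
 [-9.99996327e-01  2.66489369e-03 -4.94659033e-04 -1.68576593e-02]
 [ 2.25892053e-04 -9.99259257e-02 -9.94994853e-01  1.46869453e+00]
 [ 0.00000000e+00  0.00000000e+00  0.00000000e+00  1.00000000e+00]] [[481.14503529   0.         249.24997578]
 [  0.         481.14503529 185.05056741]
 [  0.           0.           1.        ]] 0.9961039225260416 0.995819091796875
```

View pics/top0.png

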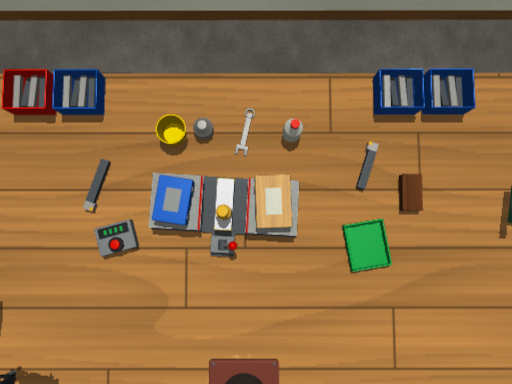

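View pics/scene0.png

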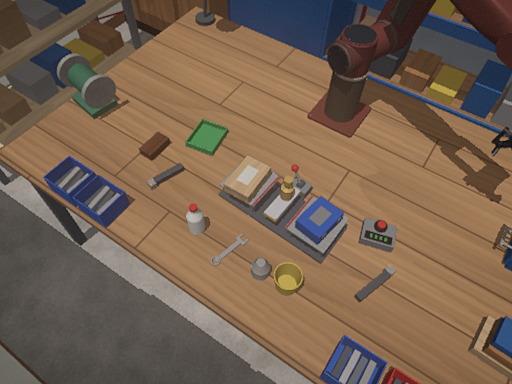

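Top view (up = +x, left = +y): the wooden case (272,202) is on the −y deck and the blue case (172,200) on the +y deck. The weight is at (223,212), lever ball (232,245), tray (367,246) and record button (115,244). The scene view agrees with this. Next I measure from both views.

```bash
cat > m.py <<'E'
from h import *
z=np.load("s0.npz")
for n in "ts":
    im,d,K,T=z[n+"i"],z[n+"d"],z[n+"K"],z[n+"T"]
    W=cloud(d,K,T); hsv=cv2.cvtColor(im,cv2.COLOR_RGB2HSV); H,S,V=[hsv[...,i].astype(int) for i in range(3)]
    X,Y,Z=W[...,0],W[...,1],W[...,2]
    near=(X>.25)&(X<.75)&(abs(Y)<.55)
    def rep(name,m,mn=4):
        c,l,st,ce=cv2.connectedComponentsWithStats(m.astype(np.uint8))
        for i in range(1,c):
            if st[i,4]<mn: continue
            p=W[l==i]; r=cv2.minAreaRect((p[:,:2]*1000).astype(np.float32))
            print(n,name,st[i,4],"px",ce[i].round(1),"med",np.median(p,0).round(4),"zr",np.percentile(p[:,2],[5,95]).round(4),"rect",np.round(r[0],1),np.round(r[1],1),round(r[2],1))
    red=((H<8)|(H>172))&(S>150)&(V>90)&near
    rep("red",red)
    rep("green",(H>50)&(H<75)&(S>150)&near,50)
    rep("greenrim",(H>50)&(H<75)&(S>150)&near&(Z>.022),30)
    st=(X>.35)&(X<.65)&(abs(Y-.05)<.28)
    rep("woodtop",st&(Z>.108)&(Z<.122)&(Y<.05),60)
    rep("bluetop",st&(Z>.112)&(Z<.13)&(Y>.07),60)
    rep("brass",st&(H>15)&(H<30)&(S>140)&(Z>.125),6)
    rep("knob",st&(Z>.15)&(Z<.175),6)
    rep("beam",st&(Z>.062)&(Z<.074)&(S<60)&(V>190),20)
    rep("yellow",st&(H>20)&(H<32)&(S>140)&(Z<.08)&(Z>.05),3)
    rep("station",st&(Z>.06)&(Z<.074),40)
    rep("console",near&(Z>.033)&(Z<.046)&(Y>.25),60)
E
python3 m.py
```

```text
t red 102 px [199.9 202.6] med [0.5608 0.1261 0.0693] zr [0.0642 0.0734] rect [561.4 126.6] [  5.9 158.4] 86.8
t red 78 px [247.7 206. ] med [ 0.5487 -0.0137  0.0692] zr [0.0645 0.073 ] rect [558.7 -13.1] [  4.  165.4] 86.7
t red 83 px [114.3 243.9] med [0.4425 0.3758 0.0595] zr [0.0507 0.0652] rect [441.7 376.7] [29.2 27.7] 60.5
t red 61 px [232.2 245.3] med [0.44  0.031 0.115] zr [0.106  0.1222] rect [439.4  31.8] [21.  23.8] 0.6
t green 1897 px [366.6 245. ] med [ 0.4363 -0.3714  0.0052] zr [-0.0006  0.0278] rect [ 436.8 -368. ] [139.3 119.7] 9.2
t greenrim 175 px [359.  237.7] med [ 0.4752 -0.3214  0.0269] zr [0.0227 0.033 ] rect [ 437.8 -367.2] [136.9 119. ] 9.7
t woodtop 1842 px [273.2 201.3] med [ 0.5626 -0.0846  0.1142] zr [0.11   0.1187] rect [562.6 -85. ] [150.3 100.1] 1.5
t bluetop 1560 px [172.3 199.9] med [0.5661 0.199  0.1191] zr [0.1145 0.1234] rect [567.  199.2] [ 98.8 130.1] 80.9
t brass 101 px [222.5 211.1] med [0.5326 0.0539 0.1653] zr [0.1591 0.1705] rect [531.9  55.5] [29.2 28.3] 22.4
t knob 97 px [222.4 211.2] med [0.5326 0.0563 0.1653] zr [0.1613 0.1707] rect [
[... 1808 characters left out ...]
4 132.6] 81.7
s knob 74 px [288.  180.5] med [0.5375 0.0581 0.1643] zr [0.1538 0.1684] rect [534.4  56.1] [30.9 26.4] 31.7
s station 42 px [225.6 179.5] med [ 0.6027 -0.1553  0.0684] zr [0.0651 0.0714] rect [ 582.  -158.1] [97.5 14.3] 5.3
s station 338 px [263.7 188.8] med [ 0.5509 -0.0225  0.0684] zr [0.0636 0.0728] rect [554.2 -19.6] [162.2  38.7] 3.5
s station 420 px [279.2 205.8] med [0.5845 0.0608 0.0668] zr [0.0617 0.0713] rect [560.8  56.7] [ 51.5 154.4] 86.6
s station 738 px [314.5 228.6] med [0.602  0.2117 0.0685] zr [0.0642 0.0726] rect [567.9 196. ] [151.3 162.2] 87.1
s console 636 px [378.2 233.9] med [0.4705 0.3844 0.0389] zr [0.0345 0.0432] rect [463.2 380.2] [ 88.6 110.4] 15.6
```

```bash
python3 - <<'E'
from h import *
D=[np.pi,0,-0.06]
o=observe();print(o["tcp_rot"],o["time_s"])
movep([.533,.056,.25],D); gripper_to(.07)
im,d,K,T=grab("wrist");save("w1.png",im)
print(move_l([.533,.056,.1325],.1,max_force=15))
gripper_to(0.0,60)
o=observe();print(o["opening"],o["grasp_force"],o["ft_force"],o["eef_pos"])
move_l([.533,.056,.16],.06)
o=observe();print(o["opening"],o["ft_force"],o["time_s"])
im,d,K,T=grab("scene");save("s1.png",im[80:280,180:420])
E
```

```text
[-3.13984612e+00 -2.63574713e-04  2.91876240e+00] 0.1
False
0.02833594350208728 59.29993454483338 [-1.3758996  -0.5679973   3.58406876] [0.53331008 0.05588678 0.13307873]
0.02857812197116624 [ 0.17170049 -0.07852101 -7.20067435] 5.2583
```

View pics/s1.png

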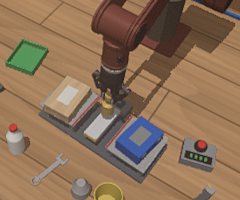

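The weight hangs from the gripper at crop (107,105), clear of the beam, and the 7.2 N force matches it. Next, place it in the tray.

```bash
python3 - <<'E'
from h import *
D=[np.pi,0,-0.06]
move_l([.533,.056,.24],.15)
movep([.437,-.368,.24],D)
move_l([.437,-.368,.085],.15)
print(move_l([.437,-.368,.062],.02,max_force=3))
o=observe();print(o["eef_pos"],o["ft_force"])
gripper_to(.07); hold(.2)
move_l([.437,-.368,.24],.15)
a=grab("top");b=grab("scene");save("t2.png",a[0][150:300,120:440])
for n,(im,d,K,T) in zip("ts",(a,b)):
    W=cloud(d,K,T);X,Y,Z=W[...,0],W[...,1],W[...,2]
    for nm,m in (("weight",(abs(Y+.37)<.08)&(abs(X-.437)<.08)&(Z>.07)&(Z<.115)),("wood",(abs(Y+.05)<.14)&(abs(X-.56)<.1)&(Z>.108)&(Z<.122))):
        r=cv2.minAreaRect((W[m][:,:2]*1000).astype(np.float32)) if m.sum()>4 else None
        print(n,nm,m.sum(),r,np.percentile(W[m][:,2],[5,95]) if m.any() else 0)
print(observe()["time_s"])
E
```

```text
True
[ 0.43680786 -0.36799948  0.0696169 ] [-0.25289435  0.22329939  5.69778104]
t weight 2 None [0.08484809 0.09571308]
t wood 1832 ((562.7267456054688, -85.06221771240234), (149.98171997070312, 101.71228790283203), 2.2421791553497314) [0.10978981 0.11858316]
s weight 67 ((441.36260986328125, -364.8424072265625), (33.41252517700195, 28.94792366027832), 25.252290725708008) [0.07808793 0.10343046]
s wood 1031 ((566.3778686523438, -83.774169921875), (154.87774658203125, 101.12319946289062), 2.0132548809051514) [0.1095479  0.11701061]
11.6167
```

View pics/t2.png

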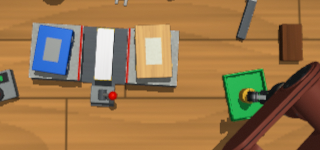

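The weight stands in the tray at crop (245,97), with the knob top at z≈0.103 as expected. Next, push the case with the fingers spread.

```bash
cat >> h.py <<'E'
C=np.array([.558,.0565]);YAW=-.06
R2=np.array([[np.cos(YAW),-np.sin(YAW)],[np.sin(YAW),np.cos(YAW)]])
def st(x,y,z): return [*(C+R2@[x,y]),z]
def wood():
    for n in ("top","scene"):
        im,d,K,T=grab(n);W=cloud(d,K,T);X,Y,Z=W[...,0],W[...,1],W[...,2]
        hsv=cv2.cvtColor(im,cv2.COLOR_RGB2HSV)
        q=(W[...,:2]-C)@R2
        m=(abs(q[...,0])<.12)&(q[...,1]>-.2)&(q[...,1]<.075)&(Z>.106)&(Z<.122)
        c,l,s,ce=cv2.connectedComponentsWithStats(m.astype(np.uint8),connectivity=4)
        m=l==1+np.argmax(s[1:,4]); p=q[m]
        A=np.c_[p,np.ones(len(p))]; f=np.linalg.lstsq(A,Z[m],rcond=None)[0]
        r=cv2.minAreaRect((p*1000).astype(np.float32))
        print(n,np.round(r[0],1),np.round(r[1],1),round(r[2],1),"z",np.median(Z[m]).round(4),"tilt",f[:2].round(4))
E
python3 - <<'E'
from h import *
wood()
for y in (np.pi/2,-np.pi/2):
    D=[np.pi,0,YAW+y]; print(y,inverse_kinematics(st(.014,-.225,.2),D))
D=min(([np.pi,0,YAW+y] for y in (np.pi/2,-np.pi/2)),key=lambda D:abs(inverse_kinematics(st(.014,-.225,.2),D)[5]))
gripper_to(.085)
movep(st(.014,-.225,.2),D)
print(move_l(st(.014,-.225,.068),.12,max_force=8))
print(move_l(st(.014,-.08,.068),.06,max_force=20))
o=observe();print(R2.T@(np.array(o["eef_pos"][:2])-C),o["eef_pos"],o["ft_force"],o["opening"],o["time_s"])
a=grab("scene");save("s3.png",cv2.resize(a[0][100:260,200:380],None,fx=3,fy=3))
wood()
E
```

```text
top [  13.2 -141.9] [150.3 102.2] 5.0 z 0.1141 tilt [-0.      0.0005]
scene [  15.1 -139.9] [155.3 102.1] 5.6 z 0.1132 tilt [-0.0015 -0.0045]
1.5707963267948966 [-0.42885933  0.1457737   1.67147142  0.          1.32434754 -0.36885933]
-1.5707963267948966 NoneTraceback (most recent call last):
  File "<stdin>", line 5, in <module>
  File "<stdin>", line 5, in <lambda>
TypeError: 'NoneType' object is not subscriptable
```

```bash
python3 - <<'E'
from h import *
D=[np.pi,0,YAW+np.pi/2]
gripper_to(.085)
movep(st(.014,-.225,.2),D)
print(move_l(st(.014,-.225,.068),.12,max_force=8))
print(move_l(st(.014,-.08,.068),.06,max_force=20))
o=observe();print(R2.T@(np.array(o["eef_pos"][:2])-C),o["eef_pos"],o["ft_force"],o["opening"],o["time_s"])
a=grab("scene");save("s3.png",cv2.resize(a[0][100:260,200:380],None,fx=3,fy=3))
wood()
E
```

```text
False
False
[ 0.01379153 -0.07996819] [ 0.5669715  -0.02415129  0.06780812] [ 0.49646714 -2.08400053 -1.07497551] 0.0852215626803311 16.9083
top [19.  21.7] [ 34.6 149.2] 82.1 z 0.1126 tilt [-0.0021 -0.0446]
scene [ 21.  -22.3] [151.8 111.8] 0.3 z 0.1126 tilt [-0.004  -0.0183]
```

View pics/s3.png

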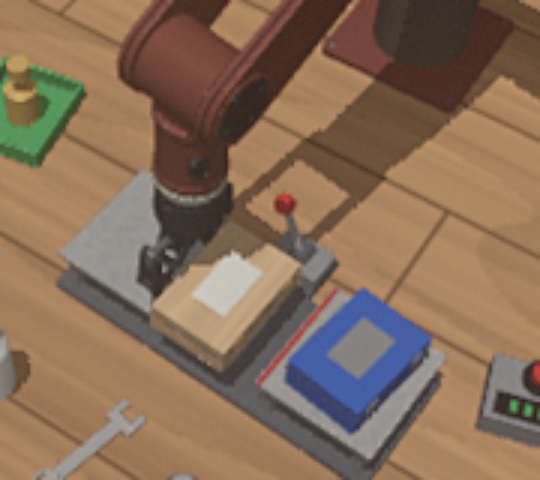

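The case (230,300 in the crop) is bridging toward the beam, square to it, with no contact with the blue case's deck. Push about 14 mm more, back off and measure.

```bash
python3 - <<'E'
from h import *
print(move_l(st(.014,-.065,.068),.03,max_force=20)); hold(.1)
move_l(st(.014,-.095,.068),.08)
move_l(st(.014,-.12,.25),.15)
movep(st(-.05,-.27,.25),[np.pi,0,YAW+np.pi/2])
wood();print(observe()["time_s"])
a=grab("top");save("t4.png",cv2.resize(a[0][160:270,140:310],None,fx=4,fy=4))
E
```

```text
False
top [18.1 -3.6] [149.9 102.1] 0.1 z 0.1125 tilt [ 0.0001 -0.0042]
scene [20.4 -2.9] [153.  102.8] 0.1 z 0.1119 tilt [-0.0037 -0.0029]
20.5
```

View pics/t4.png

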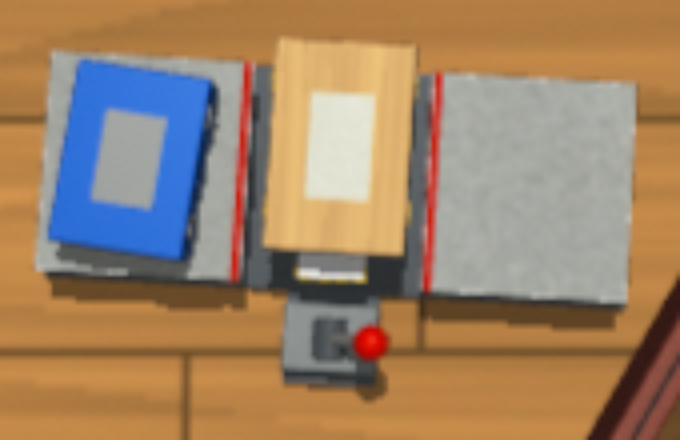

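The case sits at y'≈−3 mm with no contact and level (top 0.1125, gaps of about 12–17 mm to each deck's red line). The lever ball is at (370,342) in the crop, on the −y side. Next, swing the lever.

```bash
python3 - <<'E'
from h import *
D=[np.pi,0,YAW+np.pi/2]
gripper_to(0)
movep(st(-.118,-.085,.2),D)
print(move_l(st(-.118,-.085,.094),.15,max_force=8))
print(move_l(st(-.118,.04,.094),.06,max_force=10))
o=observe();print(R2.T@(np.array(o["eef_pos"][:2])-C),o["ft_force"])
move_l(st(-.118,-.03,.094),.15)
move_l(st(-.118,-.05,.25),.2)
movep(st(-.1,-.25,.25),D)
for n in ("top","scene"):
    im,d,K,T=grab(n);W=cloud(d,K,T);hsv=cv2.cvtColor(im,cv2.COLOR_RGB2HSV)
    q=(W[...,:2]-C)@R2
    m=((hsv[...,0]<8)|(hsv[...,0]>172))&(hsv[...,1]>150)&(abs(q[...,0]+.118)<.03)&(abs(q[...,1])<.07)&(W[...,2]>.09)
    print(n,m.sum(),np.median(q[m],0),np.median(W[m][:,2]))
wood();print(observe()["time_s"])
E
```

```text
False
True
[-0.11832533  0.01443146] [ 0.04179562 -6.37918177  2.86960418]
top 58 [-0.11720963  0.03752652] 0.11256953607599385
scene 37 [-0.11328636  0.04000222] 0.11121526441354379
top [17.7 -3.2] [150.2 100.7] 0.3 z 0.1126 tilt [ 0.0009 -0.0001]
scene [21.2 -2.2] [102.2 152.8] 89.7 z 0.1121 tilt [-0.0023 -0.0005]
26.9
```

```bash
python3 - <<'E'
from h import *
D=[np.pi,0,0.2]
b=[.441,.3755]
movep([*st(-.1,-.1,.25)],D); movep([*b,.2],D)
move_l([*b,.08],.15)
print(move_l([*b,.066],.03,max_force=2),observe()["eef_pos"][2])
print(move_l([*b,.045],.02,max_force=15))
o=observe();print(o["eef_pos"],o["ft_force"])
hold(.3); print(observe()["eef_pos"],observe()["ft_force"])
move_l([*b,.25],.12); hold(.3)
wood();print(observe()["time_s"])
a=grab("scene");save("s5.png",cv2.resize(a[0][100:300,170:430],None,fx=3,fy=3))
E
```

```text
False 0.06580889434421323
True
[0.4413366  0.37573178 0.05603713] [-1.39806205 -1.10869861  7.36006697]
[0.44131975 0.37572463 0.05601114] [-2.23423807 -0.974854    7.34472141]
top [18.2 -3.6] [150.2 101.8] 0.1 z 0.1125 tilt [ 0.0019 -0.001 ]
scene [20.6 -3.2] [152.4 102.8] 0.2 z 0.1119 tilt [-0.0024  0.0015]
34.55
```

View pics/s5.png

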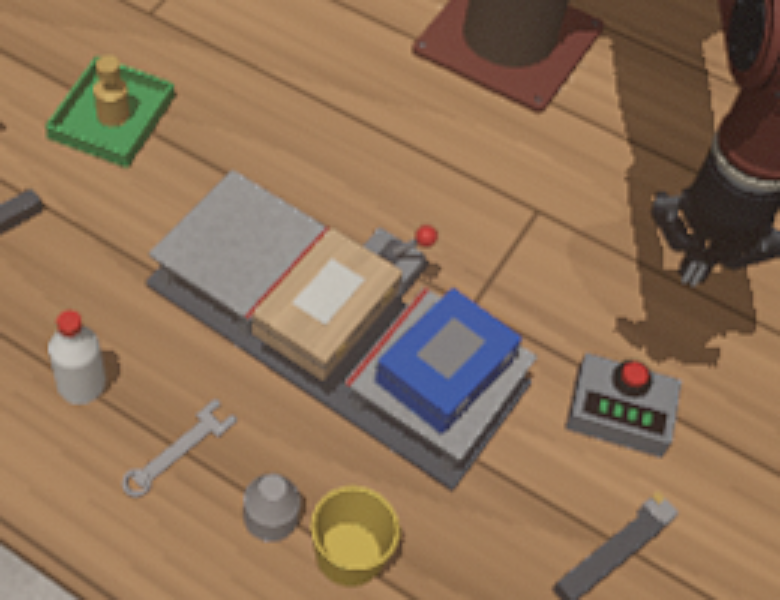

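The final view shows the weight standing in the tray (112,90), and the case level on the beam (325,300). The lever is over on the +y side (426,236), and the button (633,375) has sprung back out. The press ended against its stop, holding 7.3 N against the 5 N needed.

```bash
python3 -c "
from plant import *
print(job_done())"
```

```text
the job is handed in; nothing more can be done
None
```

The job is handed in after about 35 s of robot time: the weight stands in the tray, the wooden case rests level on the beam alone, the lock lever is fully over, and the record button was pressed in and let go; the judge's result was not shown.

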